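# Load the thin round bar into the bench collet

### The job

Clamp the thin round bar in the bench collet: take it from the stock rack, lay it in the sloping rest and let go of it there, then take it again by its raised end, lower it gently upright between the open jaws until it stands on the depth stop, and let go. Then swing the collet's lever clockwise (seen from above) as far as it goes to close the jaws on the bar. Leave the thick bar and the square bar in the rack, and do not knock the bottles, the flask or the timer about.

Things in the scene. Friction and masses are not known exactly. Their poses are not given: they have to be found in the camera images.
- bar_centre (a point): The bar to load: a plain round steel bar, 24 mm in diameter, 180 mm long, 0.25 kg give or take 30%. The point is its centre; its x axis runs along the bar (both ends are alike). It starts level in one of the three places of the rack, its centre 39 mm above the table.
- thick_bar_centre (a point): Another bar in the rack: round steel, 34 mm in diameter, 180 mm long; too thick for the collet. The point is its centre, x along its length. Leave it.
- square_bar_centre (a point): Another bar in the rack: square steel, 24 mm across flats, lying on edge, 180 mm long. The point is its centre, x along its length. Leave it.
- rack: Fixed low aluminium rack, 124 x 224 mm, up to 41 mm high: two combs (14 mm thick, at x = -55 and +55 mm) with three 90-degree V notches each, at y = -85, 0 and +85 mm; the bars lie in them along the rack's x axis. Between the combs nothing stands higher than 6 mm. Origin: centre of its underside.
- rest: Grey sloping rest, fixed by its base plate (170 x 70 x 10 mm). z up; x is the level direction in which it rises. A bar in it slopes up at 45 degrees in the xz plane, on two open 90-degree V supports (14 mm long, 36 mm wide) at 22 and 118 mm along the bar from its lower end. From 30 to 110 mm the bar is free at its sides and 36 mm below its axis, past 126 mm all round. Origin: underside.
- rest_foot (a point): Where the centre of the bar's lower end face is when the bar lies in the sloping rest, against its foot plate: 50 mm above the table, 65 mm to -x of the rest's origin. Same axes as the rest: the bar runs from here along (1, 0, 1)/1.414.
- collet: Bench collet, fixed: a round steel housing 90 mm in diameter, 80 mm high, on a base plate 130 x 130 x 12 mm, with an upright bore 28 mm in diameter. Three jaws on top, flared, 80 to 108 mm above the table, leave an opening of 28 to 30 mm while the lever is open and close to less than 24 mm. Origin: centre of its underside.
- collet_stop (a point): Middle of the collet's depth stop, the floor of the bore, 20 mm above the table; z up is the bore's axis. A 180 mm bar standing on the stop has its top 200 mm above the table.
- lever_knob (a point): Upright black round knob of the collet's lever, 25 mm in diameter, from 55 to 105 mm above the table; the point is its middle (80 mm above the table). It moves on a circle of 125 mm radius about the bore's axis, clockwise seen from above to close; the arm that carries it lies 46 to 56 mm above the table. It needs about 3 N, some more at the end where the jaws bite, and stays where it is left.
- lever (a joint): Angle of the collet's lever in rad: 0 fully open, 1.3 fully closed (end stop); it starts between 0 and 0.35. It grows clockwise seen from above. The jaws touch the thin bar at about 1.1.
- jar_0: Bystander: white bottle with a blue cap, 84 mm in diameter, 180 mm high. Origin: centre of its underside.
- jar_2: Bystander: white bottle with a red cap, 59 mm in diameter, 126 mm high. Origin: centre of its underside.
- jar_3: Bystander: green bottle, 76 mm in diameter, 162 mm high. Origin: centre of its underside.
- dropper_bottle: Bystander: dropper bottle with a red teat, 38 mm in diameter, 109 mm high. Origin: centre of its underside.
- flask: Bystander: small conical glass flask, 54 mm in diameter, 103 mm high. Origin: centre of its underside.
- timer: Bystander: flat white timer, 55 x 66 x 20 mm. Origin: centre of its underside.

How it is judged:
By the outcome, as a careful person would: the job done as asked, in the order asked, and still so for the second after the job is handed in, with the robot touching nothing.
It also fails if it takes over 67 s, if anything falls off the work surface, if the arm or the gripper's body presses on something with over 40 N, if the wrist force passes 120 N, or if a joint passes its speed limit or range.

### The arm

A 6-joint arm with a two-finger parallel gripper is mounted at the origin on a cart in front of the work surface, level with it; the furniture and walls round the work are solid. World frame = base frame: x ahead of the robot, y to its left, z up, the work surface at z = 0. Lengths are in m, angles in rad, forces in N, time in s.
With the tool pointing down it reaches from about 0.3 to 0.75 m from the base axis. Payload 8.5 kg.
Tool frame: the origin (TCP) lies at the very end of the fingers, on their centre line; the grasp point (between the pads) lies 19 mm behind it; z points along the fingers, y is the direction in which the jaws open and shut (so a half turn about z gives the same grasp; the last joint's range is limited). The gripper opens to 85 mm and grips with 20 to 120 N. Pads are 22 mm wide; open, the fingers measure 114 mm over their backs; the gripper's body (76 mm by 85 mm) begins 54 mm behind the grasp point. The pads swing forward as they close: fully open they stand 13 mm farther back than shut.
Start: joints at [-1.371, 0.381, 1.297, -0, 1.464, -0.215], TCP at [0.222, -0.503, 0.231] pointing down, gripper open.
Joint ranges: [-3.11, 3.11], [-0.89, 2.33], [0.22, 2.48], [-1.42, 4.56], [0.17, 2.85], [-2.88, 2.88]. Speed limits (rad/s): [2.39, 2.39, 3.14, 3.14, 3.14, 3.14].

### API

Orientations are given as a rotation vector (axis times angle).
In Python, from cell import * gives the robot as it stands. The module is installed in compiled form; this text tells all that it offers. Calls block until the motion is done:
- move_to(position, orientation): joint-space move of the TCP to a pose.
- move_straight(position, rotation=None, rate=0.15): straight line of the TCP; rotation=None keeps the orientation; rate is the mean speed in m/s.
- move_j(angles): joint-space move.
- gripper_to(opening, grip_force=None): finger opening in m; grip_force is the grip in N (None keeps the last); returns when the fingers have stopped.
- wait(seconds).
- solve_ik(position, orientation): joint angles nearest the present ones, or None.
- read_state(): the state.
- get_image(name): name is "scene" or "top" or "wrist"; returns the picture (400x640x3 uint8, red, green, blue); there is no depth.
- camera_info(name): a dict with "K" (3x3 intrinsics, pixels), "rvec" (rotation vector, rad) and "tvec" (3), from world to camera coordinates, as OpenCV has them; the wrist camera has in their place "T_tool_cam" (4x4, takes a point from camera to tool coordinates, whose origin is the TCP and whose axes are the flange's). Camera axes: x right, y down, z forward; pixel columns grow to the right and rows downward; lengths in m; the calibration is good to about 2 mm. A picture is of the moment at which its call begins: read the wrist's pose just before it. camera_info takes no time and is no camera call.
A pose or a line that the arm cannot do raises IKError and nothing moves.
- close_job(): hands the job in, once; it reports no verdict.
Trained networks look in the newest picture that a camera, given by its name, has taken for a name from the list of things; names that differ only in an ending like _2 or _b are one class to them, and where a whole thing is asked for, a point or a joint stands for the part that bears it (a point fixed in the world has none). Each returns a list of dicts, best first, with "conf" (0 to 1); they miss things now and then, are a little off and sometimes report something else, mostly with a low value. They report only what shows in the picture. A call takes as long as a camera call.
- masks_of(camera, label): "region" (400x640 bool, what is visible of it) and "bbox" ([left, top, right, bottom] in pixels, round what is visible of it).
- landmark_of(camera, label): "at" ([column, row] in pixels: a listed point, or the origin of a listed thing).
The state is a dict: "clock": time; "q": joint angles; "dq": joint speeds; "joint_torque": joint torques, N m; "eef_pos": TCP position; "ee_rot": TCP orientation; "force": force on the tool from outside, world axes, zero at the start; "ft_torque": the same for the moment, N m; "grip_width": finger opening in m.
Only numpy, scipy, OpenCV 4.12 (cv2) and the standard library are available. Lean on these libraries where they do the work, as an engineer would, in place of code of your own. Each camera call takes 0.05 s, during which the arm holds its last target.

## Working session

There is one attempt and no reset: what is moved stays moved. The work goes in short steps, each a Python script; the robot and the scene stay as the last script left them, time stands still between calls to the robot, and variables do not carry over. Pictures are saved under pics/ and viewed, and the job is handed in when it is done.

```bash
mkdir -p pics; ls; python3 - <<'E'
from cell import *
import cv2
s=read_state(); print(s)
for c in ["scene","top","wrist"]:
    im=get_image(c); cv2.imwrite(f"pics/a_{c}.png",im[:,:,::-1]); print(c,camera_info(c))
for c in ["scene","top"]:
  for l in ["bar_centre","thick_bar_centre","square_bar_centre","rack","rest","rest_foot","collet","collet_stop","lever_knob","jar_0","jar_2","jar_3","dropper_bottle","flask","timer"]:
    r=landmark_of(c,l); print(c,l,[(d["at"],round(d["conf"],2)) for d in r[:3]])
print(read_state()["clock"])
E
```

```text
pics
{'clock': 0.0, 'q': array([-1.37130777e+00,  3.81230680e-01,  1.29826698e+00, -2.91021260e-06,
        1.46358162e+00, -2.15306850e-01]), 'dq': array([ 3.38994677e-06,  1.08752632e-03,  1.16784361e-03,  3.89858469e-04,
       -2.73888736e-05,  1.02829148e-03]), 'joint_torque': array([ 8.15221392e-04, -4.48460555e+01, -2.31279677e+01, -1.36271369e-04,
        4.78998394e-03,  2.69352557e-05]), 'eef_pos': array([ 0.22158677, -0.50307308,  0.23069105]), 'ee_rot': array([-3.07281371e+00, -6.46592504e-01, -1.39180287e-05]), 'force': array([-0.52991533, -0.84506394,  0.72445145]), 'ft_torque': array([ 0.00371174, -0.0401226 ,  0.00928663]), 'grip_width': 0.08506267200215831}
scene {'K': array([[395.0922852 ,   0.        , 316.83945349],
       [  0.        , 395.0922852 , 194.82249015],
       [  0.        ,   0.        ,   1.        ]]), 'rvec': array([ 0.89824325, -2.23708915,  1.31467813]), 'tvec': array([0.38572163, 0.29948605, 1.02218575])}
top {'K': array([[515.41028746,   0.        , 315.8589463 ],
       [  0.        , 515.41028746, 203.00932529],
       [  0.        ,   0.   
[... 1671 characters left out ...]
43.6], 0.68)]
top rack [([203.1, 242.7], 0.8), ([282.1, 230.7], 0.72)]
top rest [([282.8, 229.2], 0.97)]
top rest_foot [([199.2, 247.7], 0.72), ([303.7, 229.3], 0.63)]
top collet [([365.8, 235.5], 0.69)]
top collet_stop [([363.4, 233.0], 0.82)]
top lever_knob [([405.6, 253.4], 0.56), ([200.5, 246.3], 0.25)]
top jar_0 [([264.4, 183.9], 0.97), ([255.9, 143.6], 0.87), ([203.4, 160.7], 0.87)]
top jar_2 [([264.4, 183.9], 0.97), ([255.9, 143.6], 0.87), ([203.4, 160.7], 0.87)]
top jar_3 [([264.4, 183.9], 0.97), ([255.9, 143.6], 0.87), ([203.4, 160.7], 0.87)]
top dropper_bottle [([280.1, 230.3], 0.67), ([268.6, 280.0], 0.56)]
top flask [([308.4, 183.9], 0.61)]
top timer [([428.8, 279.7], 0.61)]
1.65
```

```bash
python3 - <<'E'
import cv2
a=cv2.imread("pics/a_top.png"); b=a[120:310,150:470]
cv2.imwrite("pics/a_topz.png",cv2.resize(b,(800,475),interpolation=cv2.INTER_CUBIC))
a=cv2.imread("pics/a_scene.png"); b=a[120:320,160:460]
cv2.imwrite("pics/a_scz.png",cv2.resize(b,(800,533),interpolation=cv2.INTER_CUBIC))
E
```

```text
(no output)
```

View pics/a_topz.png

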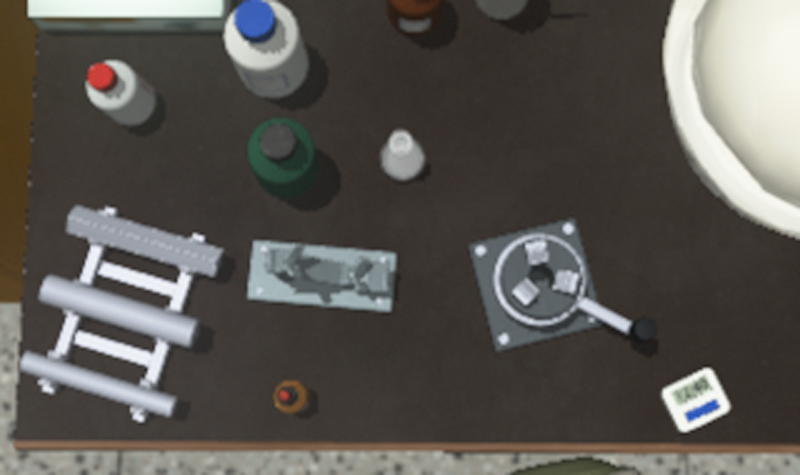

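View pics/a_scz.png

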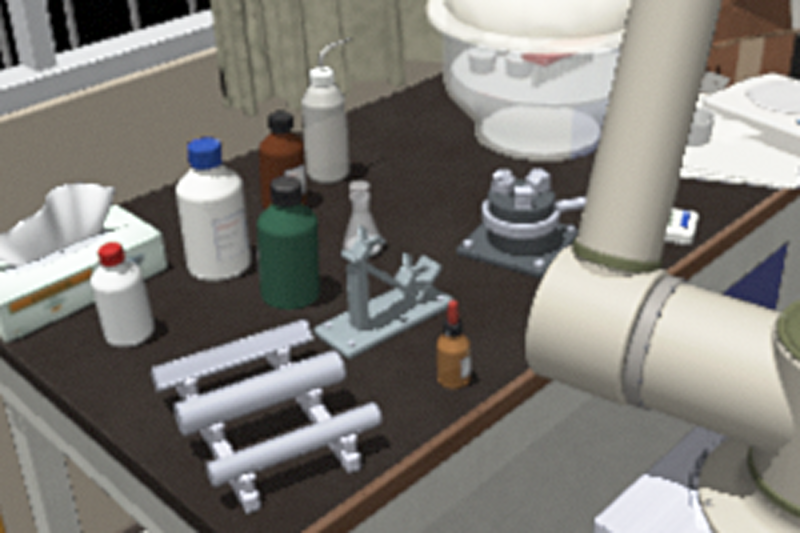

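View pics/a_wrist.png

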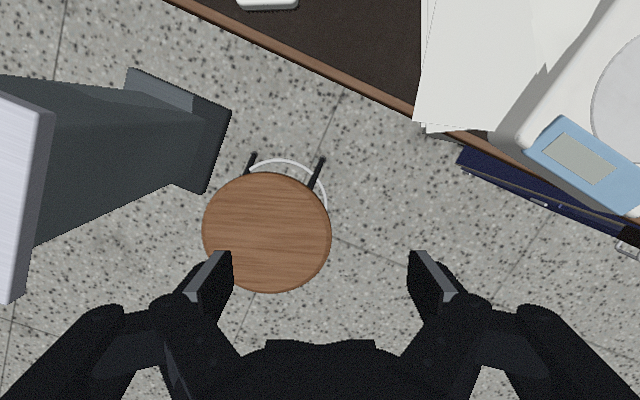

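View pics/a_top.png

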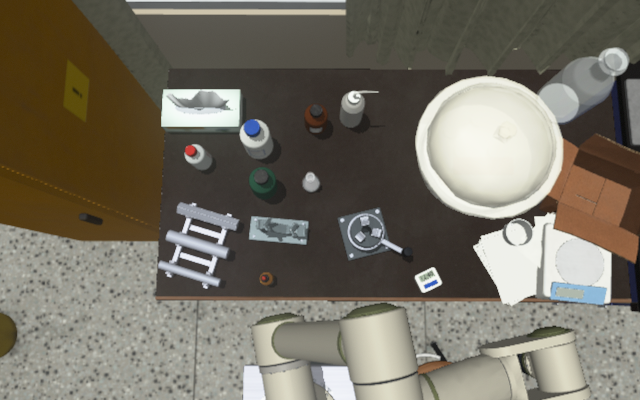

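```bash
cat > h.py <<'E'
import numpy as np, cv2
from cell import *
from scipy.spatial.transform import Rotation as R
def cam(name, st=None):
    ci=camera_info(name); K=ci["K"]
    if "rvec" in ci:
        Rm=cv2.Rodrigues(ci["rvec"])[0]; t=ci["tvec"].ravel()
        return K,Rm,t
    T=np.eye(4); T[:3,:3]=R.from_rotvec(st["ee_rot"]).as_matrix(); T[:3,3]=st["eef_pos"]
    W=np.linalg.inv(T@ci["T_tool_cam"]); return K,W[:3,:3],W[:3,3]
def ray(c,px,z):
    K,Rm,t=c; d=Rm.T@np.linalg.inv(K)@np.array([px[0],px[1],1.]); o=-Rm.T@t
    return o+d*(z-o[2])/d[2]
def proj(c,p):
    K,Rm,t=c; v=K@(Rm@np.asarray(p,float).T+t[:,None] if np.ndim(p)>1 else Rm@np.asarray(p,float)+t)
    return (v[:2]/v[2]).T
def rot(zdir,ydir):
    z=np.array(zdir,float); z/=np.linalg.norm(z); y=np.array(ydir,float); y-=z*(y@z); y/=np.linalg.norm(y)
    return R.from_matrix(np.stack([np.cross(y,z),y,z],1)).as_rotvec()
E
python3 - <<'E'
from h import *
np.set_printoptions(precision=4,suppress=True)
c=cam("top")
for n,px,z in [("bar",(190.5,271.4),.039),("square",(208.5,216.4),.04),("thick",(200,243),.04),("rest",(282.8,229.2),0),("foot",(303.7,229.3),.05),("collet",(365.8,235.5),0),("stop",(363.4,233),.02),("knob",(405.6,253.4),.08),("timer",(428.8,279.7),0),("dropper",(268.6,280),0),("flask",(308.4,183.9),0),("j",(264.4,183.9),0),("j",(255.9,143.6),0),("j",(203.4,160.7),0)]: print(n,ray(c,px,z))
c=cam("scene")
for n,px,z in [("bar",(271.8,286.8),.039),("rest",(306.7,239.9),0),("foot",(316.3,219.8),.05),("collet",(354.1,212.7),0),("stop",(354,208.5),.02),("knob",(384.1,187.2),.08)]: print(n,ray(c,px,z))
# masks
for cn in ["top","scene"]:
  for l in ["bar_centre","rack","rest","collet","lever_knob"]:
    m=masks_of(cn,l); print(cn,l,[(d["bbox"],round(d["conf"],2),d["region"].sum()) for d in m[:2]])
    if m: np.save(f"m_{cn}_{l}.npy",m[0]["region"])
E
```

```text
bar [0.4104 0.3125 0.039 ]
square [0.5677 0.2676 0.04  ]
thick [0.4909 0.2888 0.04  ]
rest [0.5364 0.0558 0.    ]
foot [ 0.5304 -0.0071  0.05  ]
collet [ 0.519  -0.1882  0.    ]
stop [ 0.5241 -0.1795  0.02  ]
knob [ 0.4613 -0.2901  0.08  ]
timer [ 0.3916 -0.3689  0.    ]
dropper [0.3883 0.0946 0.    ]
flask [ 0.6729 -0.0185  0.    ]
j [0.6723 0.113  0.    ]
j [0.7969 0.1416 0.    ]
j [0.7429 0.2985 0.    ]
bar [0.3997 0.3139 0.039 ]
rest [0.525  0.0615 0.    ]
foot [0.5327 0.0071 0.05  ]
collet [ 0.5203 -0.1785  0.    ]
stop [ 0.5189 -0.1752  0.02  ]
knob [ 0.4728 -0.2899  0.08  ]
top bar_centre [([158.9, 262.8, 221.9, 286.8], 0.59, np.int64(537))]
top rack [([166.0, 201.6, 233.1, 286.5], 0.6, np.int64(805))]
top rest [([248.8, 219.0, 312.6, 247.7], 0.94, np.int64(1383))]
top collet [([335.4, 207.1, 409.7, 258.1], 0.7, np.int64(2103))]
top lever_knob [([346.8, 230.7, 413.5, 257.8], 0.92, np.int64(319))]
scene bar_centre [([235.6, 269.7, 300.0, 301.1], 0.71, np.int64(634))]
scene rack [([227.2, 254.6, 293.7, 312.9], 0.63, np.int64(423))]
scene rest [([276.6, 205.7, 334.0, 253.6], 0.87, np.int64(1133))]
scene collet [([329.6, 181.9, 376.4, 224.2], 0.95, np.int64(1164))]
scene lever_knob [([341.3, 193.4, 378.5, 214.3], 0.77, np.int64(187))]
```

```bash
python3 - <<'E'
from h import *
import pickle
np.set_printoptions(precision=4,suppress=True)
o=rot((0,0,-1),(0,-1,0))
D={}
for n,p in [("collet",(.50,-.20,.25)),("rest",(.53,.05,.26)),("rack",(.43,.30,.2))]:
    q=solve_ik(p,o); print(n,q)
    move_to(p,o); wait(.15)
    s=read_state(); im=get_image("wrist"); cv2.imwrite(f"pics/w_{n}.png",im[:,:,::-1]); print(s["eef_pos"],s["clock"])
    L={"collet":["collet","collet_stop","lever_knob"],"rest":["rest","rest_foot"],"rack":["bar_centre","rack","thick_bar_centre"]}[n]
    c=cam("wrist",s)
    for l in L:
        zz={"collet":0,"collet_stop":.02,"lever_knob":.08,"rest":0,"rest_foot":.05,"bar_centre":.039,"rack":0,"thick_bar_centre":.045}[l]
        r=landmark_of("wrist",l); print(l,[(d["at"],round(d["conf"],2),ray(c,d["at"],zz)) for d in r[:2]])
    D[n]=s
pickle.dump(D,open("D.pkl","wb"))
E
```

```text
collet [-0.6005  0.3475  1.2942 -0.      1.4999  0.9703]
[ 0.4997 -0.2008  0.2499] 3.825
collet [([307.6, 151.4], 0.8, array([ 0.5241, -0.1852,  0.    ]))]
collet_stop [([306.7, 149.1], 0.79, array([ 0.5294, -0.185 ,  0.02  ])), ([170.2, 23.7], 0.23, array([ 0.669 , -0.0337,  0.02  ]))]
lever_knob [([402.9, 211.8], 0.57, array([ 0.4666, -0.2945,  0.08  ]))]
rest [-0.1285  0.3301  1.2915 -0.      1.52    1.4423]
[0.5302 0.0487 0.2599] 5.1667
rest [([310.5, 165.8], 0.79, array([0.5337, 0.0609, 0.    ]))]
rest_foot [([359.7, 178.6], 0.67, array([ 0.5264, -0.0007,  0.05  ]))]
rack [ 0.3831  0.3615  1.4228 -0.      1.3573  1.9539]
[0.4309 0.2991 0.2002] 6.5333
bar_centre [([303.5, 208.1], 0.85, array([0.4051, 0.3162, 0.039 ]))]
rack []
thick_bar_centre [([327.2, 134.1], 0.98, array([0.484 , 0.2911, 0.045 ]))]
```

View pics/w_collet.png

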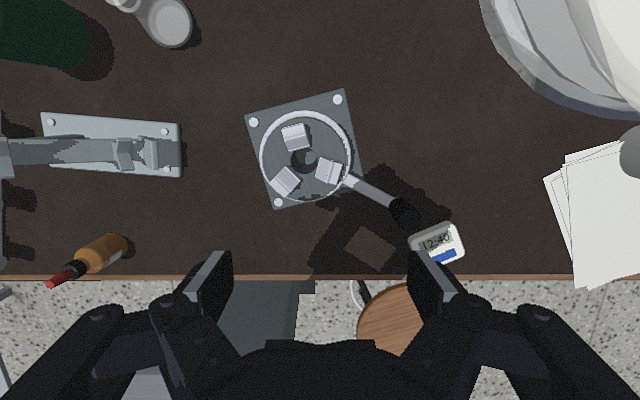

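View pics/w_rest.png

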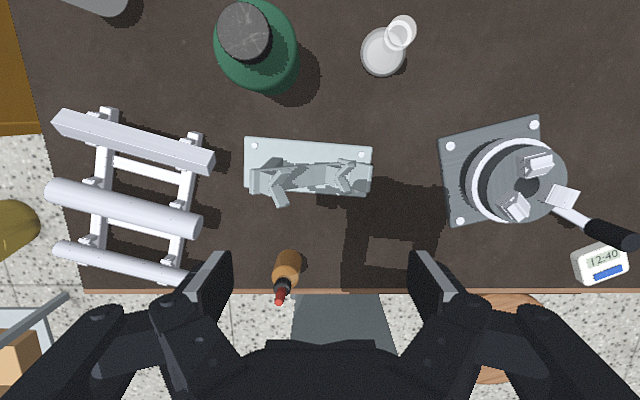

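View pics/w_rack.png

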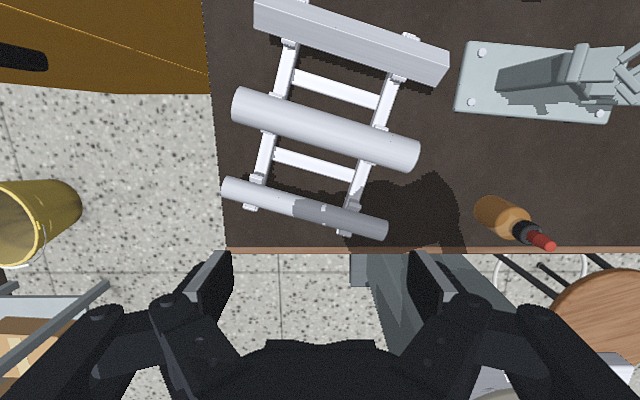

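```bash
python3 - <<'E'
import cv2
def z(n,x0,y0,x1,y1,f,o):
    a=cv2.imread(f"pics/{n}.png")[y0:y1,x0:x1]; cv2.imwrite(f"pics/{o}.png",cv2.resize(a,None,fx=f,fy=f,interpolation=cv2.INTER_CUBIC))
z("w_collet",230,75,430,225,4,"z1"); z("w_rest",230,120,390,220,5,"z2"); z("w_rack",210,165,400,255,4,"z3")
E
```

```text
(no output)
```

View pics/z1.png

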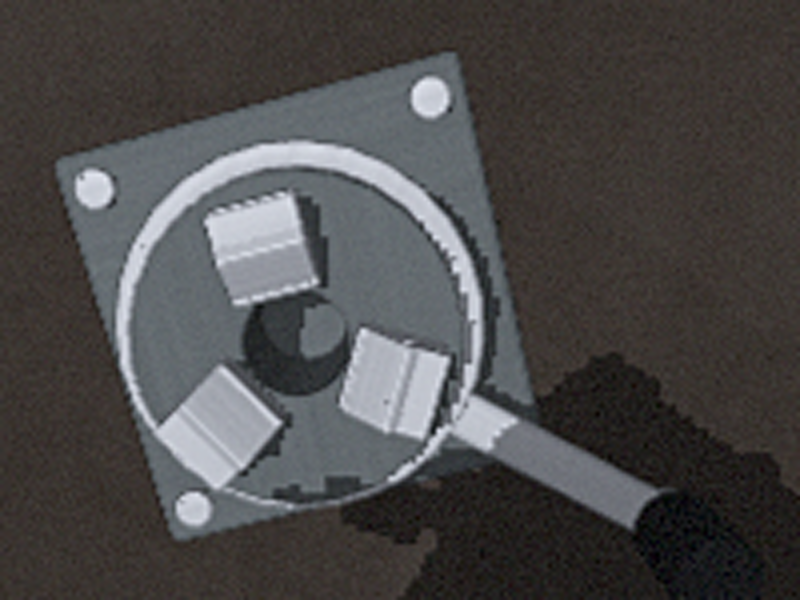

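View pics/z2.png

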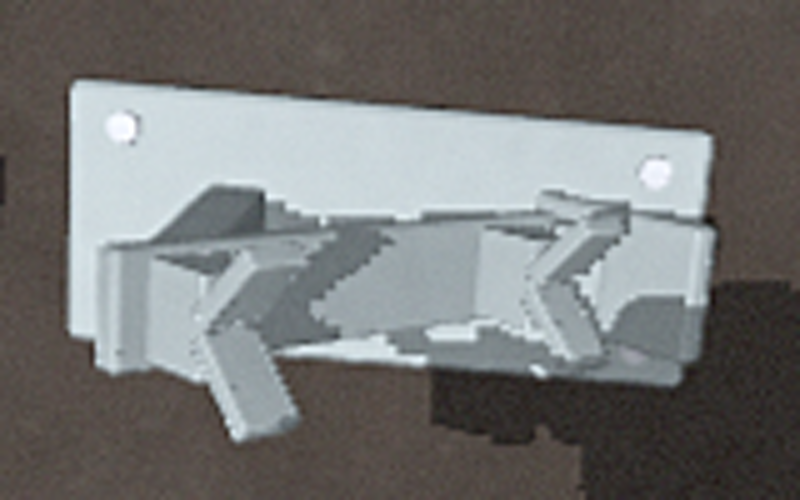

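View pics/z3.png

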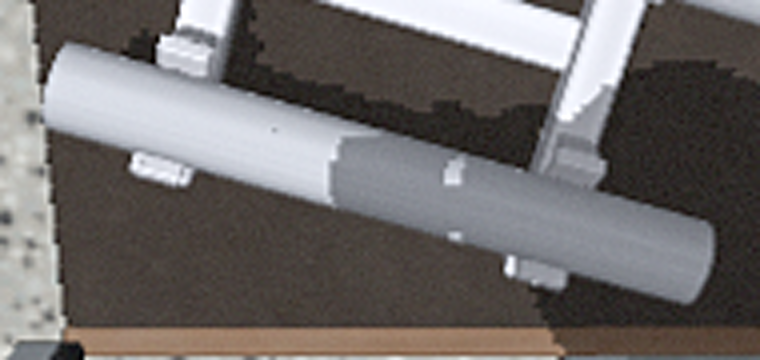

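```bash
python3 - <<'E'
from h import *
import pickle
from scipy.optimize import least_squares, minimize
np.set_printoptions(precision=4,suppress=True)
D=pickle.load(open("D.pkl","rb"))
cc=cam("wrist",D["collet"]);cr=cam("wrist",D["rest"]);ck=cam("wrist",D["rack"]);ct=cam("top")
P=lambda c,l,z:np.array([ray(c,p,z) for p in l])
a=P(cc,[(244.5,114.5),(344,88),(274.5,210)],.012); print(a, np.linalg.norm(a[0]-a[1]),np.linalg.norm(a[0]-a[2]),"ctr",(a[1]+a[2])/2)
print("bore",ray(cc,(304.25,160.5),.08))
print("knob top",ray(cc,(402,210),.09))
def bp(c,pts,w,h,z):
    def f(v):
        C,S=np.cos(v[2]),np.sin(v[2]);o=[]
        for (px,(sx,sy)) in pts:
            p=[v[0]+C*sx*w/2-S*sy*h/2, v[1]+S*sx*w/2+C*sy*h/2, z]; o+=list(proj(c,p)-np.array(px))
        return np.array(o)
    return f
f=bp(cc,[((244.5,114.5),(1,1)),((344,88),(1,-1)),((274.5,210),(-1,1))],.13,.13,.012)
r=least_squares(f,[.52,-.18,0.2]); print("collet",r.x,r.fun)
f=bp(cr,[((244.4,136),(1,1)),((372.4,146.4),(-1,1)),((244,187),(1,-1)),((366.6,197),(-1,-1))],.17,.07,.010)
# rest x -> +y world: yaw~pi/2 ; y-> -x so top (far x) is sy=-1
f=bp(cr,[((244.4,136),(1,-1)),((372.4,146.4),(-1,-1)),((244,187),(1,1)),((366.6,197),(-1,1))],.17,.07,.010)
r=least_squares(f,[.53,.06,1.5]); print("rest",r.x,r.fun)
poly=np.array([(70,42),(713,225),(715,262),(690,303),(50,128),(45,95)])/4+np.array([210,165])
def hull(v):
    u=np.array([np.cos(v[2]),np.sin(v[2]),0]);n=np.array([-u[1],u[0],0]);t=np.linspace(0,2*np.pi,40)
    pts=np.concatenate([np.array([v[0],v[1],.039])+s*.09*u+.012*(np.cos(t)[:,None]*n+np.sin(t)[:,None]*np.array([0,0,1])) for s in(1,-1)])
    return cv2.convexHull(proj(ck,pts).astype(np.float32))
def cost(v):
    h=hull(v); i,_=cv2.intersectConvexConvex(h,cv2.convexHull(poly.astype(np.float32))); 
    return 1-i/(cv2.contourArea(h)+cv2.contourArea(poly.astype(np.float32))-i)
r=minimize(cost,[.405,.316,1.3],method="Nelder-Mead",options=dict(xatol=1e-5,fatol=1e-5,initial_simplex=[[.405,.316,1.3],[.415,.316,1.3],[.405,.326,1.3],[.405,.316,1.4]])); print("bar",r.x,r.fun)
E
```

```text
[[ 0.5711 -0.1079  0.012 ]
 [ 0.6019 -0.2307  0.012 ]
 [ 0.4464 -0.1397  0.012 ]] 0.1266054438410162 0.12876737352004722 ctr [ 0.5241 -0.1852  0.012 ]
bore [ 0.5243 -0.1849  0.08  ]
knob top [ 0.4721 -0.2904  0.09  ]
collet [ 0.5239 -0.1857  0.2508] [-1.0422  0.3069  1.5096 -0.9985 -0.556   1.0535]
rest [0.5334 0.0652 1.4892] [-0.4176 -0.3658  0.8344 -0.1762 -0.4202  0.5571 -0.0097  0.1508]
bar [0.4035 0.3128 1.2811] 0.04801833458374727
```

```bash
cat >> h.py <<'E'
np.set_printoptions(precision=4,suppress=True)
COL=np.array([.5241,-.1853]); 
yr=1.4892; rx=np.array([np.cos(yr),np.sin(yr),0]); ry=np.array([-rx[1],rx[0],0]); Z=np.array([0,0,1.])
REST=np.array([.5334,.0652,0]); FOOT=REST-.065*rx+.05*Z; U=(rx+Z)/2**.5; N=(Z-rx)/2**.5
yb=1.2811; ub=np.array([np.cos(yb),np.sin(yb),0]); nb=np.array([-ub[1],ub[0],0]); BAR=np.array([.4035,.3128,.039])
S1=.078
# tcp for a given grasp point and tool z
tcp=lambda g,z: np.asarray(g)+.019*np.asarray(z)/np.linalg.norm(z)
E
python3 - <<'E'
from h import *
for s in (1,-1):
    o1=rot(-Z,s*nb); g=BAR+(S1-.09)*ub
    o2=rot(-N,s*ry)
    o3=rot(-U,s*ry)
    for n,p,o in [("rack",tcp(g,-Z),o1),("racklift",tcp(g,-Z)+.15*Z,o1),("place",tcp(FOOT+S1*U,-N),o2),("placeap",tcp(FOOT+S1*U+.1*N,-N),o2),("re",tcp(FOOT+.163*U,-U),o3),("reap",tcp(FOOT+.263*U,-U),o3)]:
        print(s,n,p,solve_ik(p,o))
for a in np.arange(0,6.3,.4):
    y=np.array([np.cos(a),np.sin(a),0]); print(a,solve_ik((COL[0],COL[1],.165),rot(-Z,y)))
E
```

```text
1 rack [0.4001 0.3013 0.02  ] [ 0.4087  0.5645  1.7143 -0.      0.8628 -2.4432]
1 racklift [0.4001 0.3013 0.17  ] [ 0.4087  0.3522  1.5339 -0.      1.2554 -2.4432]
1 place [0.5337 0.0688 0.0917] [-0.437   0.6057  1.6318  0.7526  1.3245  2.4337]
1 placeap [ 0.5279 -0.0017  0.1624] [-0.5603  0.5199  1.5247  0.6789  1.538   2.482 ]
1 re [0.5364 0.1019 0.1518] [ 0.2841  0.6418  1.3113 -0.7217  1.5416 -2.6196]
1 reap [0.5422 0.1724 0.2225] [ 0.3869  0.6367  1.0934 -0.7001  1.7753 -2.6898]
-1 rack [0.4001 0.3013 0.02  ] [ 0.4087  0.5645  1.7143 -0.      0.8628  0.6984]
-1 racklift [0.4001 0.3013 0.17  ] [ 0.4087  0.3522  1.5339 -0.      1.2554  0.6984]
-1 place [0.5337 0.0688 0.0917] [-0.437   0.6057  1.6318  0.7526  1.3245 -0.7079]
-1 placeap [ 0.5279 -0.0017  0.1624] [-0.5603  0.5199  1.5247  0.6789  1.538  -0.6596]
-1 re [0.5364 0.1019 0.1518] [ 0.2841  0.6418  1.3113 -0.7217  1.5416  0.522 ]
-1 reap [0.5422 0.1724 0.2225] [ 0.3869  0.6367  1.0934 -0.7001  1.7753  0.4518]
0.0 [-0.5528  0.447   1.3909 -0.      1.3037 -0.5528]
0.4 [-0.5528  0.447   1.3909  0.      1.3037 -0.9528]
0.8 [-0.5528  0.447   1.3909  0.      1.3037 -1.3528]
1.2000000000000002 [-0.5528  0.447   1.3909  0.      1.3037 -1.7528]
1.6 [-0.5528  0.447   1.3909 -0.      1.3037 -2.1528]
2.0 [-0.5528  0.447   1.3909 -0.      1.3037 -2.5528]
2.4000000000000004 None
2.8000000000000003 None
3.2 [-0.5528  0.447   1.3909 -0.      1.3037  2.5304]
3.6 [-0.5528  0.447   1.3909  0.      1.3037  2.1304]
4.0 [-0.5528  0.447   1.3909 -0.      1.3037  1.7304]
4.4 [-0.5528  0.447   1.3909 -0.      1.3037  1.3304]
4.800000000000001 [-0.5528  0.447   1.3909 -0.      1.3037  0.9304]
5.2 [-0.5528  0.447   1.3909 -0.      1.3037  0.5304]
5.6000000000000005 [-0.5528  0.447   1.3909 -0.      1.3037  0.1304]
6.0 [-0.5528  0.447   1.3909  0.      1.3037 -0.2696]
```

```bash
python3 - <<'E'
from h import *
o1=rot(-Z,-nb); g=tcp(BAR+(S1-.09)*ub,-Z)
gripper_to(.055,60)
move_to(g+.10*Z,o1); wait(.1); s=read_state(); im=get_image("wrist"); cv2.imwrite("pics/p1.png",im[:,:,::-1]); print(s["clock"],s["eef_pos"],g)
r=landmark_of("wrist","bar_centre"); c=cam("wrist",s); print([(ray(c,d["at"],.039),d["conf"]) for d in r])
move_straight(g,rate=.12); s=read_state(); print(s["force"],s["eef_pos"])
gripper_to(0.0,60); s=read_state(); print(s["grip_width"],s["force"],s["clock"])
E
```

```text
8.3917 [0.4003 0.3014 0.1203] [0.4001 0.3013 0.02  ]
[(array([0.4022, 0.3153, 0.039 ]), 0.9)]
[ 0.2799 -0.6203  0.7558] [0.4004 0.3015 0.0206]
0.021967263788081753 [ 1.2475 -3.4682  6.5211] 9.8667
```

View pics/p1.png

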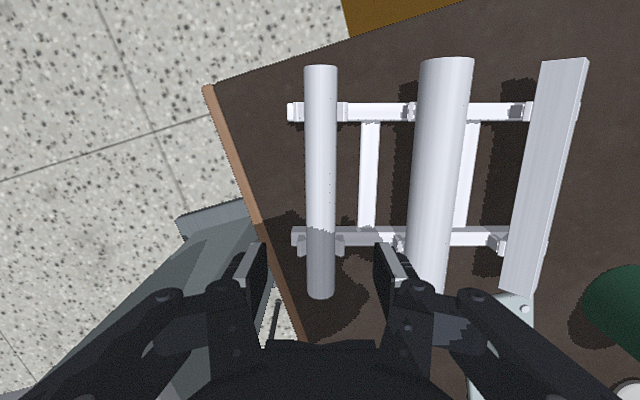

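```bash
python3 - <<'E'
from h import *
s=dict(eef_pos=np.array([0.4003,0.3014,0.1203]),ee_rot=rot(-Z,-nb)); c=cam("wrist",s)
e1=ray(c,(320.5,64.5),.048);e2=ray(c,(321,299),.039); print(e1,e2,np.linalg.norm(e1-e2),(e1+e2)/2)
print("pred",proj(c,BAR+.09*ub+.009*Z),proj(c,BAR-.09*ub))
g=tcp(BAR+(S1-.09)*ub,-Z)
move_straight(g+.17*Z,rate=.2); s=read_state(); print(s["grip_width"],s["force"],s["ft_torque"],s["clock"])
o2=rot(-N,-ry); p=tcp(FOOT+(S1+.006)*U,-N)
move_to(p+.09*N,o2); wait(.1); s=read_state(); print(s["eef_pos"],p+.09*N,s["clock"])
for n in ["scene","top","wrist"]:
    im=get_image(n); cv2.imwrite(f"pics/p2_{n}.png",im[:,:,::-1])
E
```

```text
[0.4309 0.4    0.048 ] [0.3778 0.2192 0.039 ] 0.18867504486008665 [0.4044 0.3096 0.0435]
pred [318.4282  66.7339] [318.5836 292.0014]
0.02238092172221377 [-0.3138  0.0583 -2.8591] [-0.0468 -0.0036 -0.0031] 10.8667
[0.5287 0.011  0.1597] [0.5289 0.0096 0.1596] 12.225
```

```bash
python3 - <<'E'
import cv2,numpy as np
a=cv2.imread("pics/p2_scene.png")[130:330,210:410];b=cv2.imread("pics/p2_top.png")[130:330,150:350]
cv2.imwrite("pics/z4.png",np.hstack([cv2.resize(x,(400,400),interpolation=cv2.INTER_CUBIC) for x in(a,b)]))
E
```

```text
(no output)
```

View pics/z4.png

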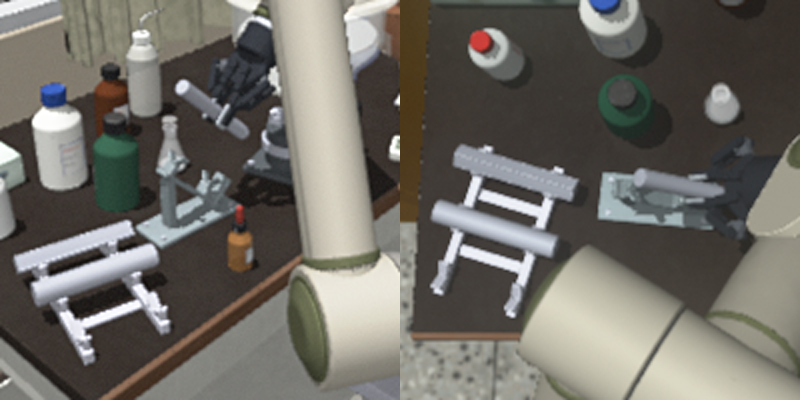

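View pics/p2_wrist.png

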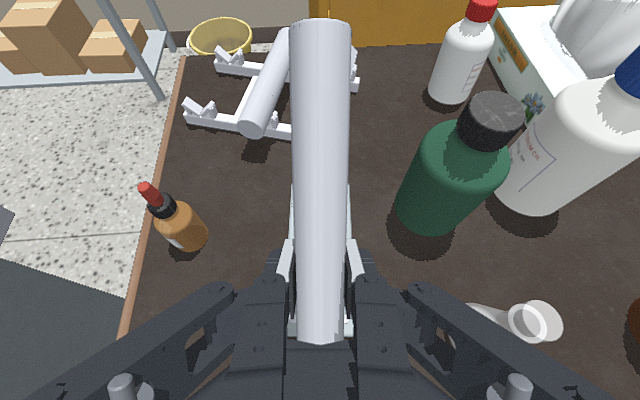

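```bash
python3 - <<'E'
from h import *
o2=rot(-N,-ry); p=tcp(FOOT+(S1+.006)*U,-N)
move_straight(p+.006*N,o2,rate=.1); wait(.1); s=read_state(); f0=s["force"]; print(f0,s["clock"])
for d in [.004,.002,.0005,-.001,-.0025,-.004]:
    move_straight(p+d*N,o2,rate=.03); s=read_state(); df=s["force"]-f0; print(d,df,df@N,df@U,s["clock"])
    if df@N>5 or np.linalg.norm(df)>10: break
for n in ["scene","top","wrist"]:
    im=get_image(n); cv2.imwrite(f"pics/p3_{n}.png",im[:,:,::-1])
a=cv2.imread("pics/p3_scene.png")[130:330,210:410];b=cv2.imread("pics/p3_top.png")[150:300,200:350]
cv2.imwrite("pics/z5.png",np.hstack([cv2.resize(x,(400,400),interpolation=cv2.INTER_CUBIC) for x in(a,b)]))
E
```

```text
[-0.9417  0.1719 -1.8059] 13.4667
0.004 [ 1.1302 -1.8535  1.1941] 2.0854444355039417 -0.39675847668926034 13.7167
0.002 [ -8.7785 -16.1531  15.8524] 23.099196352150834 -0.6805773227214313 13.9667
```

View pics/z5.png

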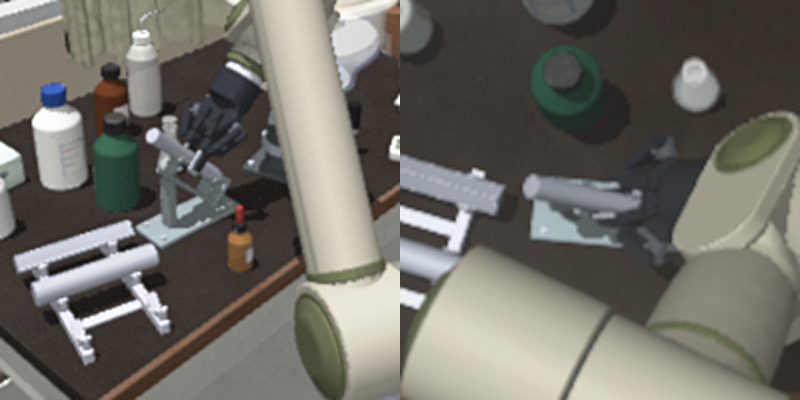

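View pics/p3_wrist.png

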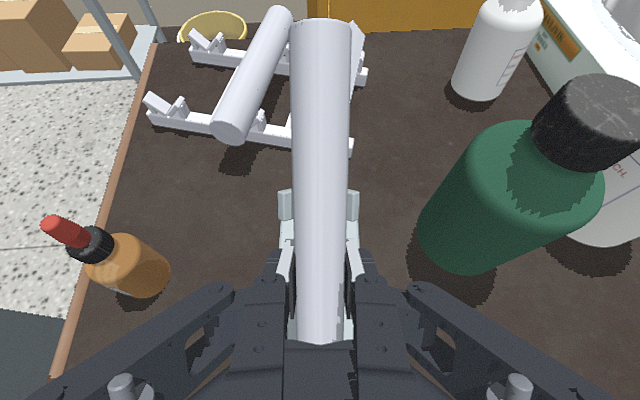

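```bash
python3 - <<'E'
from h import *
o2=rot(-N,-ry); p=tcp(FOOT+(S1+.006)*U,-N)
gripper_to(.055); s=read_state(); print(s["force"],s["grip_width"],s["clock"])
move_straight(p+.10*N,o2,rate=.2)
o3=rot(-U,-ry)
# go via point above
pre=tcp(FOOT+.164*U,-U)+.07*U
v=pre+np.array([0,-.03,.09])
print(solve_ik(v,rot(-Z,-ry)))
move_to(v,rot(-Z,-ry)); s=read_state(); im=get_image("wrist"); cv2.imwrite("pics/p4_wrist.png",im[:,:,::-1]); print(s["clock"],s["eef_pos"],s["ee_rot"])
for n in ["scene","top"]:
    im=get_image(n); cv2.imwrite(f"pics/p4_{n}.png",im[:,:,::-1])
a=cv2.imread("pics/p4_scene.png")[130:330,210:410];b=cv2.imread("pics/p4_top.png")[150:300,200:350]
cv2.imwrite("pics/z6.png",np.hstack([cv2.resize(x,(400,400),interpolation=cv2.INTER_CUBIC) for x in(a,b)]))
E
```

```text
[-0.5091 -0.6983 -0.1683] 0.054973829013451714 14.5333
[ 0.0082  0.3532  1.1653 -0.      1.6231  0.0898]
15.95 [0.5398 0.1226 0.2903] [-2.3057 -2.1294  0.0032]
```

View pics/z6.png

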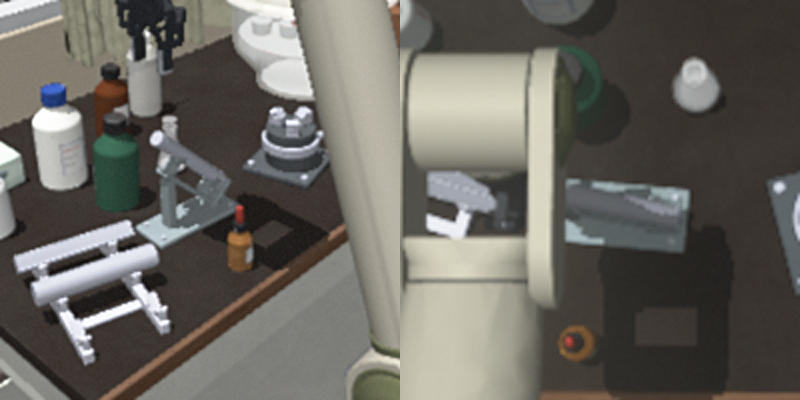

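View pics/p4_wrist.png

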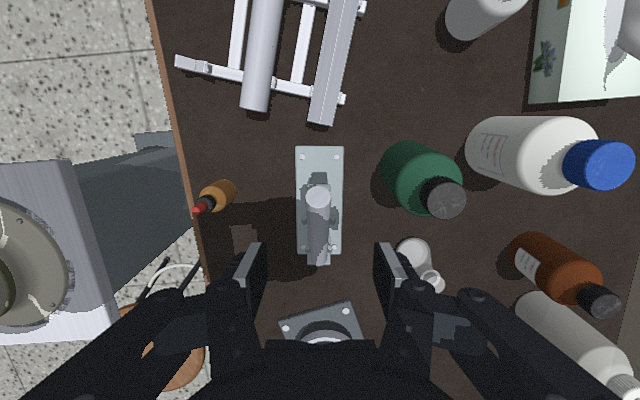

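```bash
python3 - <<'E'
from h import *
s=read_state(); c=cam("wrist",s); print(proj(c,FOOT+.18*U), proj(c,FOOT))
a=cv2.imread("pics/p4_wrist.png")[135:275,260:380]; cv2.imwrite("pics/z7.png",cv2.resize(a,None,fx=4,fy=4,interpolation=cv2.INTER_CUBIC))
E
```

```text
[316.8236 189.2467] [318.4381 253.73  ]
```

View pics/z7.png

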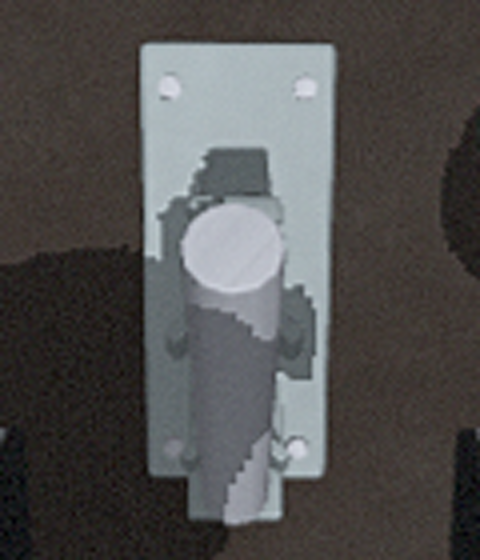

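```bash
python3 - <<'E'
from h import *
s=read_state(); c=cam("wrist",s); print(s["eef_pos"])
for sx,sy in [(1,1),(1,-1),(-1,1),(-1,-1)]: print(sx,sy,proj(c,REST+sx*.085*rx+sy*.035*ry+.01*Z))
im=get_image("wrist"); cv2.imwrite("pics/p5.png",im[:,:,::-1]); a=cv2.imread("pics/p5.png")[135:275,260:380]; cv2.imwrite("pics/z8.png",cv2.resize(a,None,fx=4,fy=4,interpolation=cv2.INTER_CUBIC))
E
```

```text
[0.5404 0.1206 0.2899]
1 1 [293.7462 144.758 ]
1 -1 [343.1346 144.7225]
-1 1 [296.5501 253.6956]
-1 -1 [340.8551 253.7405]
```

View pics/z8.png

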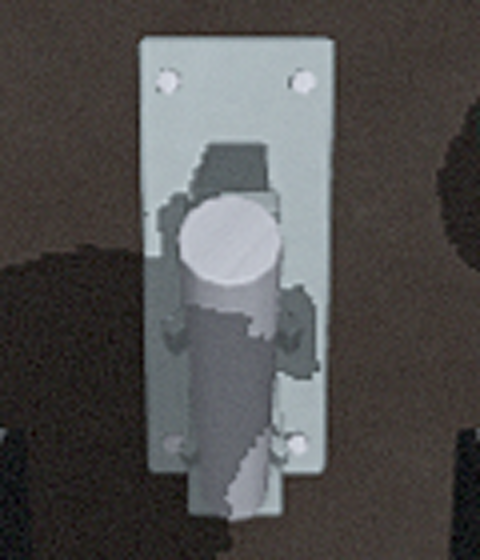

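```bash
python3 - <<'E'
from h import *
c=cam("scene"); print(read_state()["clock"])
a=cv2.imread("pics/p4_scene.png")[180:260,270:350]; a=cv2.resize(a,None,fx=7,fy=7,interpolation=cv2.INTER_CUBIC)
def dot(p,col):
    q=(proj(c,p)-np.array([270,180])+.5)*7; cv2.circle(a,(int(q[0]),int(q[1])),3,col,-1)
for sx,sy in [(1,1),(1,-1),(-1,1),(-1,-1)]: dot(REST+sx*.085*rx+sy*.035*ry+.01*Z,(0,255,255))
dot(FOOT+.18*U,(0,0,255)); dot(FOOT,(0,0,255))
t=np.linspace(0,6.28,24)
for x in t: dot(FOOT+.18*U+.012*(np.cos(x)*N+np.sin(x)*ry),(255,0,0))
for l in (0,.06,.12,.18):
  dot(FOOT+l*U+.012*N,(0,255,0))
cv2.imwrite("pics/z9.png",a)
E
```

```text
16.15
```

View pics/z9.png

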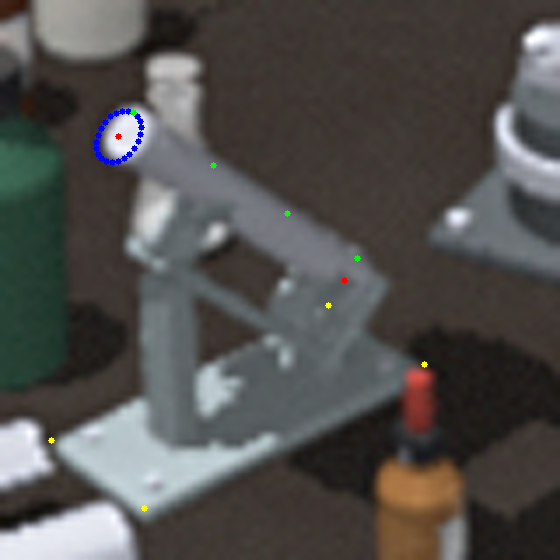

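```bash
python3 - <<'E'
from h import *
s=read_state(); c=cam("wrist",s); e=ray(c,(317.5,195),.1773); print(e,FOOT+.18*U,(e-FOOT-.18*U)@rx,(e-FOOT-.18*U)@ry)
s["eef_pos"]
r=landmark_of("wrist","rest_foot");print([(ray(c,d["at"],.05),d["conf"]) for d in r], FOOT)
r=landmark_of("wrist","bar_centre");print([(ray(c,d["at"],.1136),d["conf"]) for d in r], FOOT+.09*U)
E
```

```text
[0.5388 0.1218 0.1773] [0.5385 0.1273 0.1773] -0.005472276249703064 -0.0007802900948571947
[(array([ 0.5272, -0.0005,  0.05  ]), 0.62)] [0.5281 0.0004 0.05  ]
[(array([0.5302, 0.0515, 0.1136]), 0.59)] [0.5333 0.0638 0.1136]
```

```bash
cat >> h.py <<'E'
FOOT=FOOT-.005*rx
E
python3 - <<'E'
from h import *
o3=rot(-U,-ry); p=tcp(FOOT+.163*U,-U)
for q in [p+.075*U,p,p+.06*N,p+.06*N+.09*Z]: print(solve_ik(q,o3))
print(solve_ik((COL[0],COL[1],.32),rot(-Z,-ry)))
move_to(p+.075*U,o3); wait(.1); s=read_state(); print(s["eef_pos"],p+.075*U,s["clock"])
im=get_image("wrist"); cv2.imwrite("pics/p6.png",im[:,:,::-1]); 
im=get_image("scene"); cv2.imwrite("pics/p6s.png",im[:,:,::-1]); 
c=cam("wrist",s); print(proj(c,FOOT+.18*U))
E
```

```text
[ 0.3552  0.6291  1.1628 -0.7034  1.708   0.4681]
[ 0.2764  0.6379  1.3196 -0.7245  1.5336  0.5195]
[ 0.2088  0.5585  1.336  -0.7449  1.5378  0.4303]
[ 0.2088  0.4778  1.2024 -0.7515  1.6951  0.2845]
[-0.5528  0.3463  1.0976 -0.      1.6976 -0.4712]
[0.5409 0.1484 0.2065] [0.5403 0.1498 0.2049] 17.0583
[317.4612 222.4233]
```

View pics/p6.png

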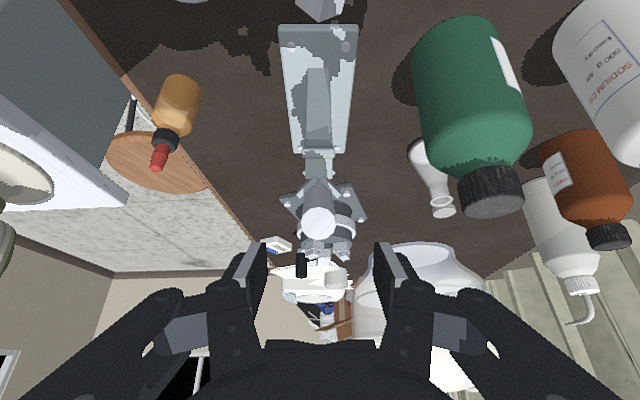

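View pics/p6s.png

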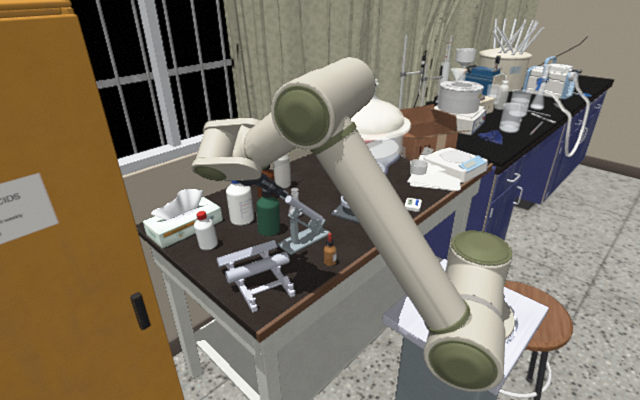

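```bash
python3 - <<'E'
from h import *
o3=rot(-U,-ry); p=tcp(FOOT+.163*U,-U)
move_straight(p,o3,rate=.1); wait(.15); s=read_state(); print(s["eef_pos"]-p,s["force"],s["clock"])
gripper_to(0,100); s=read_state(); print(s["grip_width"],s["force"])
move_straight(p+.06*N,o3,rate=.1); move_straight(p+.06*N+.09*Z,o3,rate=.2)
s=read_state(); print(s["grip_width"],s["force"],s["clock"])
move_to((COL[0],COL[1],.315),rot(-Z,-ry)); wait(.25)
s=read_state(); print(s["eef_pos"],s["ee_rot"],s["force"],s["grip_width"],s["clock"])
import pickle; pickle.dump(s,open("hov.pkl","wb"))
for n in ["scene","top","wrist"]:
    im=get_image(n); cv2.imwrite(f"pics/p7_{n}.png",im[:,:,::-1])
c=cam("wrist",s); print("bore80",proj(c,[*COL,.08]),"bar bottom",proj(c,s["eef_pos"]-np.array([0,0,.144])))
a=cv2.imread("pics/p7_scene.png")[110:260,290:440]; cv2.imwrite("pics/z10.png",cv2.resize(a,None,fx=4,fy=4,interpolation=cv2.INTER_CUBIC))
E
```

```text
[0.0002 0.0004 0.0004] [-0.2701 -0.4381  0.2504] 18.2083
0.022263448045974705 [-2.8286  4.5674  6.0007]
0.021991850827756617 [-0.3964 -0.0158 -2.8058] 19.9583
[ 0.5245 -0.1839  0.3146] [-2.3072 -2.1311  0.0009] [-0.3917 -0.1327 -2.5579] 0.021689821699339078 21.2083
bore80 [319.2355 172.0786] bar bottom [319.2247 187.813 ]
```

View pics/p7_wrist.png

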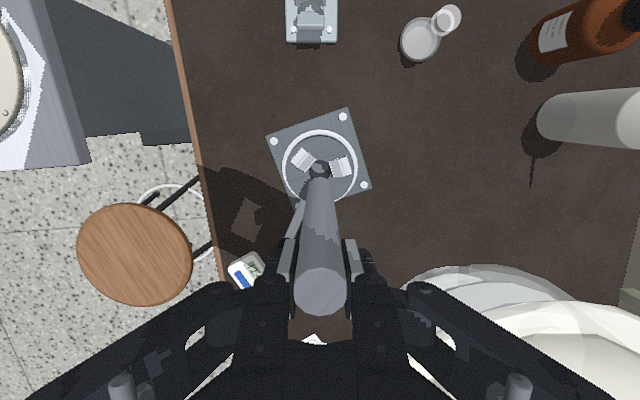

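View pics/z10.png

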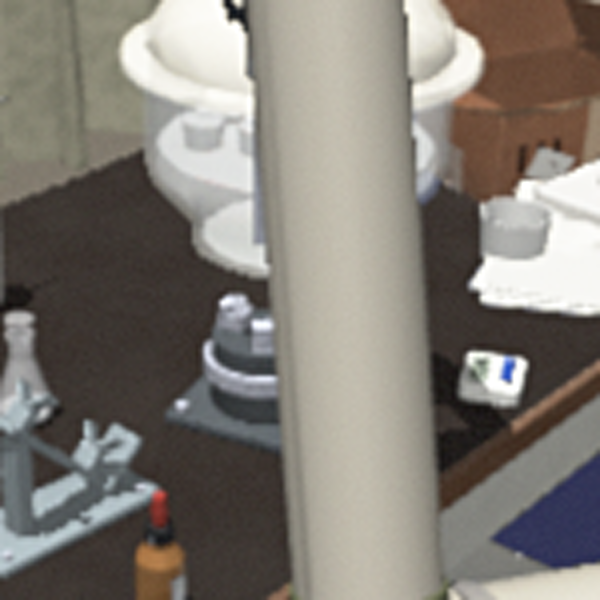

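```bash
python3 - <<'E'
from h import *
import pickle
s=pickle.load(open("hov.pkl","rb")); c=cam("wrist",s)
a=cv2.imread("pics/p7_wrist.png")[100:330,230:400]; k=3.4; a=cv2.resize(a,None,fx=k,fy=k,interpolation=cv2.INTER_CUBIC)
def circ(ctr,r,col):
    for t in np.linspace(0,6.28,40):
        q=(proj(c,np.array(ctr)+r*np.array([np.cos(t),np.sin(t),0]))-np.array([230,100])+.5)*k; cv2.circle(a,(int(q[0]),int(q[1])),1,col,-1)
e=s["eef_pos"]; circ([*COL,.08],.014,(0,255,255)); circ([e[0],e[1],e[2]-.144],.012,(0,0,255)); circ([e[0],e[1],e[2]+.036],.012,(255,0,0)); circ([*COL,.052],.05,(0,255,0))
cv2.imwrite("pics/z11.png",a)
E
```

```text
(no output)
```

View pics/z11.png

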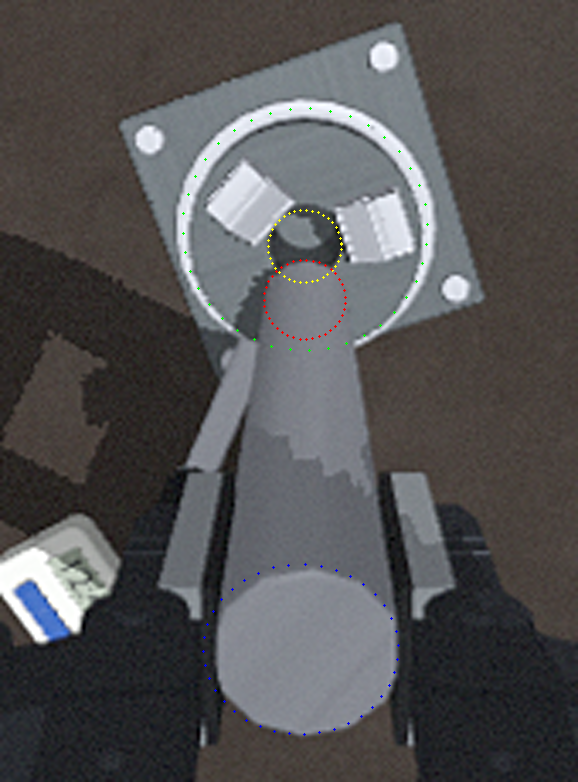

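```bash
python3 - <<'E'
from h import *
import pickle
from scipy.optimize import least_squares
s=pickle.load(open("hov.pkl","rb")); c=cam("wrist",s); k=3.4
un=lambda q:np.array(q)/k-.5+np.array([230,100])
a=[ray(c,un(q),.012) for q in [(401,23),(122,122),(482,297)]]; print(a,"ctr",(a[1]+a[2])/2, np.linalg.norm(a[0]-a[1]),np.linalg.norm(a[0]-a[2]))
# bolts if symmetric: (383,56),(149,139),(456,288)
b=[ray(c,un(q),.014) for q in [(383,56),(149,139),(456,288)]]; print("bolts",(b[1]+b[2])/2)
for q,z in [((306,240),.08)]: print("bore",ray(c,un(q),z))
# ring outer extremes: fit circle
pts=[(306,99),(240,122),(196,170),(178,225),(370,121),(415,160),(435,215),(432,250)]
P=np.array([ray(c,un(q),.056)[:2] for q in pts]); r=least_squares(lambda v:np.hypot(*(P-v[:2]).T)-v[2],[.52,-.18,.05]); print("ring@.056",r.x,abs(r.fun).max())
s2=pickle.load(open("D.pkl","rb"))["collet"]; c2=cam("wrist",s2)
pts=[(300,140),(225,158),(165,205),(130,260),(117,320),(360,155),(420,195),(460,245),(483,320)]
P=np.array([ray(c2,(q[0]/4-.4+230,q[1]/4-.4+75),.056)[:2] for q in pts]); r=least_squares(lambda v:np.hypot(*(P-v[:2]).T)-v[2],[.52,-.18,.05]); print("ring@.056 v1",r.x,abs(r.fun).max())
E
```

```text
[array([ 0.571 , -0.1057,  0.012 ]), array([ 0.4478, -0.1372,  0.012 ]), array([ 0.6017, -0.2279,  0.012 ])] ctr [ 0.5247 -0.1825  0.012 ] 0.12718865922349867 0.12595992748101317
bolts [ 0.5243 -0.1837  0.014 ]
bore [ 0.5246 -0.1827  0.08  ]
ring@.056 [ 0.5249 -0.1844  0.0517] 0.001153807024066568
ring@.056 v1 [ 0.5224 -0.1841  0.052 ] 0.0010085278541147671
```

```bash
python3 - <<'E'
from h import *
import pickle
o=rot(-Z,-ry)
T=np.array([.5246,-.1830])
move_straight((*T,.263),o,rate=.12); wait(.2); s=read_state(); print(s["eef_pos"],s["force"],s["clock"])
pickle.dump(s,open("hov2.pkl","wb"))
for n in ["wrist","top"]:
    im=get_image(n); cv2.imwrite(f"pics/p8_{n}.png",im[:,:,::-1])
c=cam("wrist",s)
a=cv2.imread("pics/p8_wrist.png")[90:290,220:420]; k=3.9; a=cv2.resize(a,None,fx=k,fy=k,interpolation=cv2.INTER_CUBIC)[:600]
def circ(ctr,r,col):
    for t in np.linspace(0,6.28,40):
        q=(proj(c,np.array(ctr)+r*np.array([np.cos(t),np.sin(t),0]))-np.array([220,90])+.5)*k; cv2.circle(a,(int(q[0]),int(q[1])),1,col,-1)
e=s["eef_pos"]; circ([*T,.08],.014,(0,255,255)); circ([*T,.056],.052,(0,255,0)); circ([e[0],e[1],e[2]-.144],.012,(0,0,255))
cv2.imwrite("pics/z12.png",a)
E
```

```text
[ 0.5248 -0.1832  0.2638] [-0.8834 -0.5809 -2.6773] 22.1417
```

View pics/z12.png

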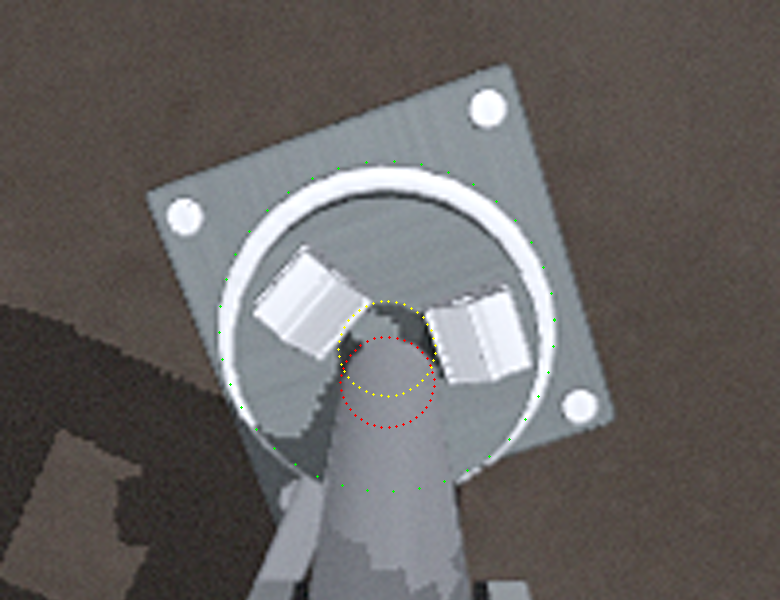

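```bash
python3 - <<'E'
from h import *
o=rot(-Z,-ry); T=np.array([.5245,-.1829]); s=read_state(); f0=s["force"]
z=.263
while z>.174:
    st=.010
    z=max(z-st,.174); move_straight((*T,z),o,rate=.08); s=read_state(); df=s["force"]-f0
    print(round(z,3),df,s["ft_torque"],s["eef_pos"][:2]-T,round(s["clock"],2))
    if df[2]>5 or np.linalg.norm(df)>12: break
E
```

```text
0.253 [ 0.838  -0.3558 -0.327 ] [-0.0573  0.0738 -0.0558] [-0.0002  0.0001] 22.52
0.243 [ 0.2268 -0.5374 -0.8387] [-0.0066  0.0199  0.0204] [-0.0001  0.0001] 22.79
0.233 [ 0.6119 -0.5349 -0.8584] [-0.0013  0.0421  0.0046] [-0.0001  0.    ] 23.07
0.223 [ 0.4224 -0.7172 -0.0103] [-0.1519  0.0548  0.0097] [-0.0001 -0.0001] 23.34
0.213 [ 0.291  -1.0343 -0.3017] [-0.2193  0.1179 -0.0078] [-0.0001 -0.    ] 23.62
0.203 [ 0.1019 -1.0941  0.4158] [-0.2628  0.1867 -0.0237] [-0.0001 -0.    ] 23.89
0.193 [-0.4201 -0.2066 -0.0655] [-0.3338  0.1699  0.0497] [-0.0001  0.    ] 24.17
0.183 [ 0.5712 -2.2907 -2.0397] [-0.3688  0.2216 -0.0164] [-0.0001  0.    ] 24.44
0.174 [ 0.2184 -1.7591 -1.5521] [-0.3848  0.2435 -0.0165] [-0.0001 -0.    ] 24.7
```

```bash
python3 - <<'E'
from h import *
o=rot(-Z,-ry); T=np.array([.5245,-.1829]); s=read_state(); f0=s["force"]
z=.174
while z>.156:
    z-=.0015; move_straight((*T,z),o,rate=.02); s=read_state(); df=s["force"]-f0
    print(round(z,4),df,s["ft_torque"],round(s["clock"],2))
    if df[2]>4 or np.linalg.norm(df)>12: break
for n in ["wrist","scene"]:
    im=get_image(n); cv2.imwrite(f"pics/p9_{n}.png",im[:,:,::-1])
E
```

```text
0.1725 [-0.8875  0.5101  0.9006] [-0.3717  0.1569 -0.0656] 24.95
0.171 [ 0.2498 -0.0369  0.846 ] [-0.4275  0.0714  0.0155] 25.2
0.1695 [ 0.6449 -0.2369  0.8508] [-0.4555 -0.0211 -0.0047] 25.45
0.168 [ 0.7798 -0.0753  0.9421] [-0.4189 -0.0135 -0.0064] 25.7
0.1665 [ 0.0338 -0.4859  0.1024] [-0.4596  0.0124  0.0068] 25.95
0.165 [-0.345  -0.8805  0.8537] [-0.514  -0.0319 -0.0056] 26.2
0.1635 [-0.4346 -1.2471  4.1389] [-0.444   0.1342 -0.0341] 26.45
```

View pics/p9_wrist.png

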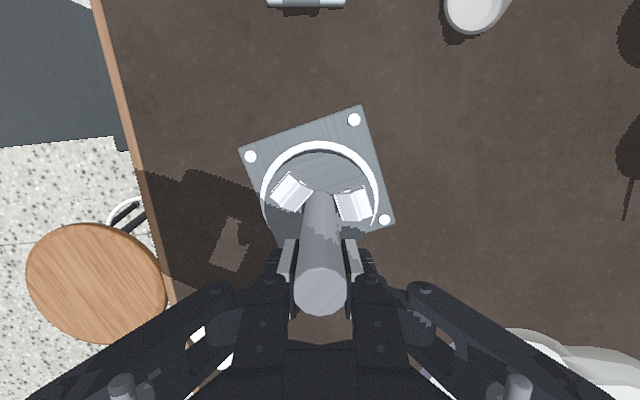

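```bash
python3 - <<'E'
from h import *
import pickle
o=rot(-Z,-ry); T=np.array([.5245,-.1829])
gripper_to(.05); wait(.1); s=read_state(); print(s["force"],s["grip_width"],s["clock"])
move_straight((*T,.245),o,rate=.15)
# look at the knob, camera as in the first survey
q=solve_ik((.46,-.27,.25),rot(-Z,(0,-1,0))); print(q)
move_to((.46,-.27,.25),rot(-Z,(0,-1,0))); wait(.2); s=read_state(); print(s["eef_pos"],s["clock"]); pickle.dump(s,open("kn.pkl","wb"))
for n in ["wrist","scene","top"]:
    im=get_image(n); cv2.imwrite(f"pics/p10_{n}.png",im[:,:,::-1])
r=landmark_of("wrist","lever_knob"); c=cam("wrist",s); print([(d["at"],ray(c,d["at"],.08),d["conf"]) for d in r])
print("pred bar top",proj(c,(*T,.2)))
E
```

```text
[-0.0524  0.0433  0.2661] 0.050055213883633806 27.0333
[-0.7529  0.3384  1.3082 -0.      1.4951  0.8179]
[ 0.4601 -0.2697  0.2499] 29.1
[([341.7, 176.1], array([ 0.4678, -0.294 ,  0.08  ]), 0.68)]
pred bar top [182.7692 126.7364]
```

View pics/p10_wrist.png

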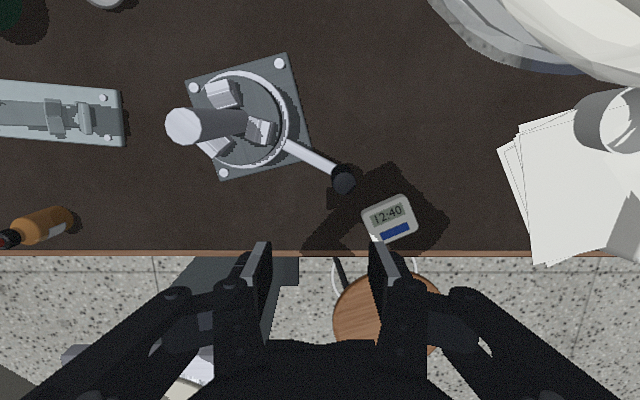

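View pics/p10_scene.png

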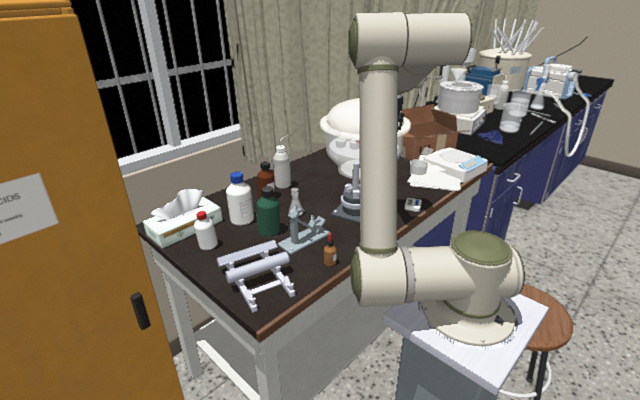

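```bash
cat >> h.py <<'E'
C2=np.array([.5245,-.1829]); PH0=np.arctan2(-.294+.1829,.468-.5245)
def kp(ph,z=.066): return np.array([C2[0]+.125*np.cos(ph),C2[1]+.125*np.sin(ph),z])
def ko(ph,off):
    a=ph-np.pi/2-off; return rot(-Z,(np.cos(a),np.sin(a),0))
def off(k): return .55*(1-min(k/.9,1))
E
python3 - <<'E'
from h import *
print(PH0)
for k in np.arange(-.05,1.6,.2): print(round(k,2),kp(PH0-k),solve_ik(kp(PH0-k),ko(PH0-k,off(k))))
print(solve_ik(kp(PH0,.16),ko(PH0,off(0))))
E
```

```text
-2.0412611965266474
-0.05 [ 0.4735 -0.297   0.066 ] None
0.15 [ 0.4518 -0.2846  0.066 ] [-0.784   0.5338  1.5781 -0.      1.0297 -2.8468]
0.35 [ 0.4331 -0.2681  0.066 ] [-0.7872  0.5008  1.6473 -0.      0.9936 -2.7722]
0.55 [ 0.418  -0.2483  0.066 ] [-0.7801  0.4701  1.711  -0.      0.9605 -2.6874]
0.75 [ 0.4071 -0.2258  0.066 ] [-0.7616  0.443   1.7666 -0.      0.932  -2.591 ]
0.95 [ 0.4009 -0.2016  0.066 ] [-0.7309  0.4211  1.8112 -0.      0.9093 -2.452 ]
1.15 [ 0.3997 -0.1767  0.066 ] [-0.6885  0.4058  1.8422  0.      0.8936 -2.2097]
1.35 [ 0.4034 -0.152   0.066 ] [-0.6365  0.3981  1.8576 -0.      0.8859 -1.9576]
1.55 [ 0.4119 -0.1286  0.066 ] [-0.5783  0.3987  1.8564 -0.      0.8865 -1.6994]
None
```

```bash
sed -i 's/^def off.*/def off(k): return .72*(1-min(max(k,0)\/1.2,1))/' h.py
python3 - <<'E'
from h import *
qs=[solve_ik(kp(PH0-k),ko(PH0-k,off(k))) for k in np.arange(0,1.6,.1)]; print(all(q is not None for q in qs))
move_to(kp(PH0,.19),ko(PH0,off(0))); gripper_to(.042); wait(.1)
s=read_state(); print(s["eef_pos"],kp(PH0,.19),s["clock"],s["force"])
im=get_image("wrist"); cv2.imwrite("pics/p11.png",im[:,:,::-1])
c=cam("wrist",s); print(proj(c,kp(PH0,.105)))
E
```

```text
True
[ 0.4678 -0.2943  0.19  ] [ 0.4678 -0.2943  0.19  ] 32.625 [ 0.1296 -1.1536  0.0918]
[320.6586 205.4881]
```

View pics/p11.png

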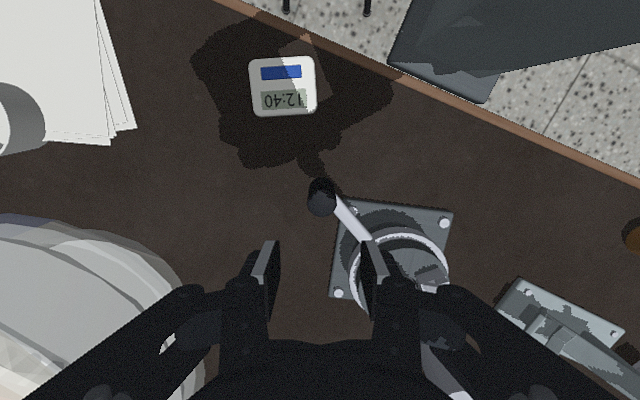

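```bash
python3 - <<'E'
from h import *
move_straight(kp(PH0,.066),ko(PH0,off(0)),rate=.1); wait(.1); s=read_state(); f0=s["force"]; print(s["eef_pos"],f0,s["clock"])
k=0
while k<.9:
    k+=.1; ph=PH0-k
    move_straight(kp(ph),ko(ph,off(k)),rate=.1); s=read_state(); df=s["force"]-f0
    e=s["eef_pos"]; print(round(k,2),df,"mag",round(np.linalg.norm(df),1),"tan",round(df[:2]@[np.sin(ph),-np.cos(ph)],1),e-kp(ph),round(s["clock"],2))
    if np.linalg.norm(df)>25: break
im=get_image("wrist"); cv2.imwrite("pics/p12.png",im[:,:,::-1])
im=get_image("top"); cv2.imwrite("pics/p12t.png",im[:,:,::-1])
E
```

```text
[ 0.468  -0.2945  0.0665] [-0.0458  0.1589  0.5164] 34.1667
0.1 [ 0.99   -0.6738  0.5111] mag 1.3 tan -1.2 [-0.     -0.      0.0003] 34.44
0.2 [-0.1496 -2.8246 -0.5876] mag 2.9 tan -1.6 [ 0.0001 -0.0006  0.0003] 34.72
0.3 [-0.7859 -1.8314  0.0152] mag 2.0 tan -0.7 [ 0.     -0.0002  0.0001] 34.99
0.4 [ 0.2513  0.0864 -1.2626] mag 1.3 tan -0.1 [ 0.0001  0.0003 -0.    ] 35.27
0.5 [ 0.8842 -0.2779  0.1855] mag 0.9 tan -0.7 [0.0002 0.0003 0.    ] 35.54
0.6 [ 0.2285 -0.1577  0.1394] mag 0.3 tan -0.2 [0.0003 0.0001 0.    ] 35.82
0.7 [ 0.2766 -0.3553 -0.325 ] mag 0.6 tan -0.4 [ 0.0004 -0.0001  0.    ] 36.09
0.8 [ 0.6455 -1.0672 -0.0512] mag 1.2 tan -1.2 [ 0.0003 -0.0001  0.    ] 36.37
0.9 [ 0.5028  0.113  -0.9118] mag 1.0 tan 0.0 [ 0.0003 -0.0001  0.    ] 36.64
1.0 [ 0.1364 -0.5481  0.0229] mag 0.6 tan -0.6 [ 0.0002 -0.0002  0.    ] 36.92
```

View pics/p12.png

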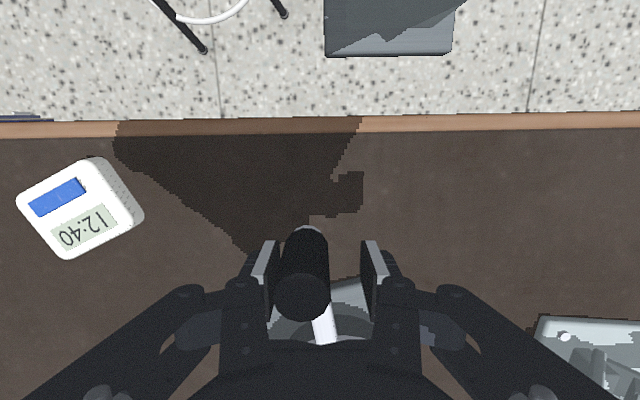

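```bash
python3 - <<'E'
from h import *
f0=np.array([-.05,.16,.5]); k=1.0
while k<1.55:
    k+=.03; ph=PH0-k
    move_straight(kp(ph),ko(ph,off(k)),rate=.05); s=read_state(); df=s["force"]-f0
    t=df[:2]@[np.sin(ph),-np.cos(ph)]
    print(round(k,2),df,"tan",round(t,1),s["ft_torque"],round(s["clock"],2))
    if np.linalg.norm(df)>22: break
im=get_image("wrist"); cv2.imwrite("pics/p13.png",im[:,:,::-1])
E
```

```text
1.03 [-0.2517 -1.3863 -0.5656] tan -1.4 [-0.189   0.1167 -0.0011] 37.27
1.06 [-1.1561 -0.5152  0.5282] tan -0.5 [-0.1407  0.1794  0.0146] 37.52
1.09 [-0.2392 -0.3267 -0.84  ] tan -0.3 [-0.0856  0.0835 -0.0244] 37.77
1.12 [-0.1837 -0.2601  0.3366] tan -0.3 [-0.0783  0.0641 -0.0192] 38.02
1.15 [ 0.1554 -0.3187  0.2567] tan -0.3 [-0.1313  0.1259 -0.0086] 38.27
1.18 [-0.4362 -0.5197 -1.2066] tan -0.6 [-0.0792  0.035  -0.0941] 38.52
1.21 [-0.8164 -0.9373 -1.2261] tan -1.0 [-0.1416  0.1065  0.0074] 38.77
1.24 [-0.9163 -1.5713 -0.1468] tan -1.7 [-0.2019  0.1035  0.0102] 39.02
1.27 [ -5.299  -15.2787  -5.4326] tan -16.0 [-2.0909  0.755  -0.0129] 39.27
1.3 [-12.6113 -38.2105 -12.6352] tan -40.0 [-5.2188  1.9022 -0.0614] 39.52
```

View pics/p13.png

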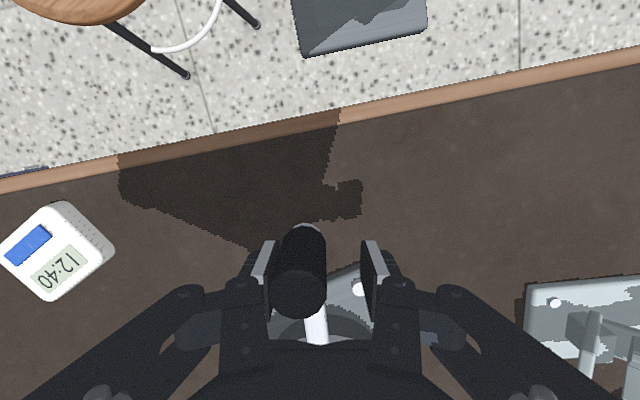

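```bash
python3 - <<'E'
from h import *
wait(.1); s=read_state(); ph=PH0-1.3
print(s["force"],s["eef_pos"]-kp(ph), s["grip_width"])
e=s["eef_pos"][:2]-C2; a=np.arctan2(e[1],e[0]); a-= 2*np.pi*(a>0); print("actual k",PH0-a, np.hypot(*e))
ph=PH0-1.27; move_straight(kp(ph),ko(ph,off(1.27)),rate=.05); s=read_state(); print(s["force"],s["eef_pos"]-kp(ph),s["clock"])
ph=PH0-1.20; move_straight(kp(ph),ko(ph,off(1.2)),rate=.05); wait(.1); s=read_state(); print(s["force"],s["clock"])
im=get_image("wrist"); cv2.imwrite("pics/p14.png",im[:,:,::-1])
E
```

```text
[-13.0016 -38.1938 -11.0413] [ 0.0003 -0.0056  0.0001] 0.0422137104487353
actual k 1.2562197329180638 0.12375914357953632
[ -5.1892 -14.828   -4.8496] [ 0.0002 -0.0022  0.    ] 39.9167
[-0.7841  0.5184 -0.1815] 40.3417
```

View pics/p14.png

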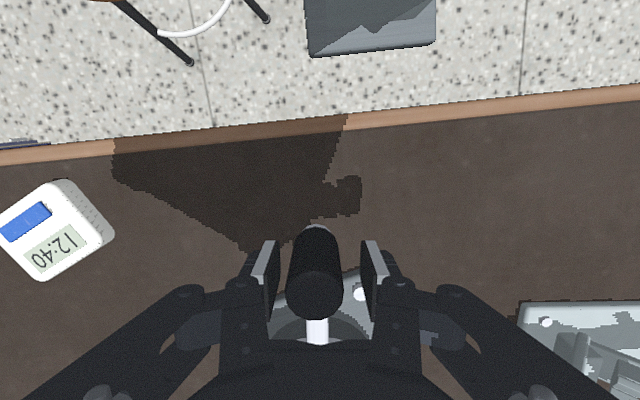

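```bash
python3 - <<'E'
from h import *
ph=PH0-1.195; move_straight(kp(ph,.22),ko(ph,off(1.2)),rate=.15); s=read_state(); print(s["force"],s["clock"])
p=(.40,-.27,.30); o=rot(-Z,(0.5,.87,0)); print(solve_ik(p,o))
move_to(p,o); wait(.2); s=read_state(); c=cam("wrist",s)
for n in ["wrist","scene","top"]:
    im=get_image(n); cv2.imwrite(f"pics/p15_{n}.png",im[:,:,::-1])
r=landmark_of("wrist","lever_knob"); print([(d["at"],ray(c,d["at"],.08),d["conf"]) for d in r])
r=landmark_of("top","lever_knob"); c2=cam("top"); print([(d["at"],ray(c2,d["at"],.08),d["conf"]) for d in r])
print("bar top",proj(c,(*C2,.2)),s["clock"])
E
```

```text
[-0.8061 -0.4896  0.1835] 41.5667
[-0.8397  0.2169  1.3371  0.      1.5875 -1.8889]
[([388.0, 133.2], array([ 0.3981, -0.1733,  0.08  ]), 0.95), ([554.7, 21.8], array([0.3814, 0.0365, 0.08  ]), 0.31)]
[([364.7, 279.5], array([ 0.3893, -0.1764,  0.08  ]), 0.82)]
bar top [467.9253 268.6478] 42.3417
```

View pics/p15_wrist.png

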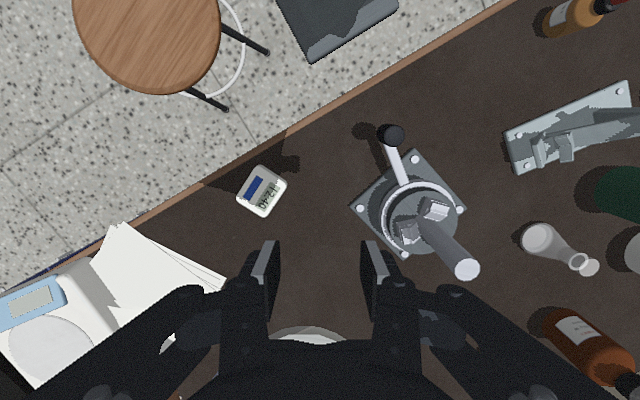

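View pics/p15_scene.png

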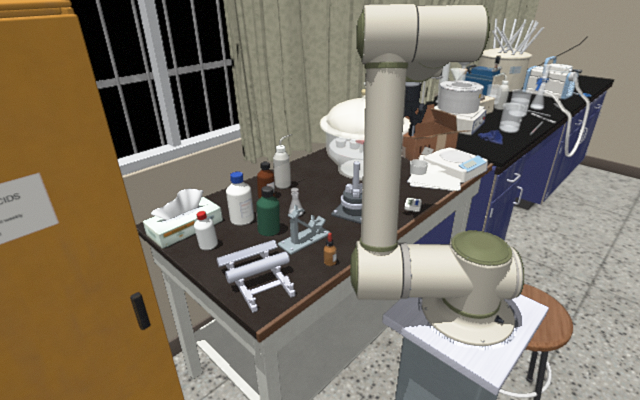

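View pics/p15_top.png

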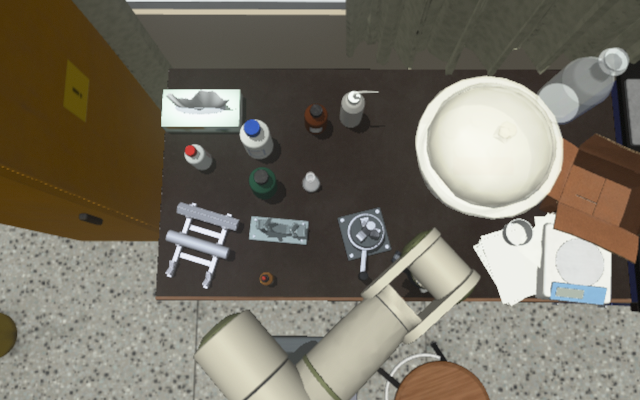

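```bash
python3 -c "
from cell import *
s=read_state(); print(s['force'],s['clock']); close_job()"
```

```text
[-1.34889564  0.26717476 -0.5276686 ] 42.5917
the job is handed in; nothing more can be done
```

The thin bar is clamped in the collet, and I handed the job in at 42.6 s of the 67 s allowed. I followed the order you gave: rack, sloping rest (let go), regrasp by the raised end, lower onto the depth stop, let go, close the lever.

**Last checks**
- **Bar:** it reached the depth stop at TCP z = 0.1635 m, against about 0.164 m expected, with roughly 4 N of contact. In the final wrist picture its top is within about a pixel of where it should be for standing on the stop in the collet.
- **Lever:** it turned about 1.18 rad from where it started and then hit a hard stop. The push there reached 15 N and then 40 N with no further movement. I take this as the end stop, but I could not read the absolute lever angle.
- **Surroundings:** the thick and square bars are still in the rack. The bottles, flask and timer stand where they were in the top and scene pictures, and the gripper is clear of everything.

**Disagreements**
- My first fit of the rest, from its base plate, put the bar about 5 mm off along the rest's x direction. I corrected this before the second grasp, and the next wrist picture confirmed it.
- When I laid the bar in the rest it touched the supports about 2–3 mm early, with about 23 N of force. That fits the same error.
- The last knob positions from the wrist and top cameras differ by about 9 mm. The wrist one lies on the lever's circle to within 2 mm, so I relied on it.

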